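# Chase the bed-spindle nut's thread down to the collar

## Robot

A 6-joint arm with a two-finger parallel gripper is mounted at the origin on the work surface. World frame = base frame: x ahead of the robot, y to its left, z up, the work surface at z = 0. Lengths are in mm, angles in rad, forces in N, time in s.
With the tool pointing down it reaches from about 275 to 750 mm from the base axis. Payload 10.2 kg.
Tool frame: the origin (TCP) lies at the very end of the fingers, on their centre line; the grasp point (between the pads) lies 19 mm behind it; x points along the fingers, y is the direction in which the jaws open and shut, and the axes are right-handed (so a half turn about x gives the same grasp; the last joint's range is limited). The gripper opens to 85 mm and grips with 20 to 120 N. Pads are 22 mm wide; open, the fingers measure 114 mm over their backs; the gripper's body (76 mm by 85 mm) begins 54 mm behind the grasp point. The pads swing forward as they close: fully open they stand 13 mm farther back than shut.
Start: joints at [1.061, 0.313, 1.498, -0, 1.331, -0.223], TCP at [148.527, 503.558, 231.294] pointing down, gripper open.
Joint ranges: [-2.94, 2.94], [-0.97, 2.17], [0.19, 2.56], [-1.23, 4.37], [0.02, 3.11], [-2.88, 2.88]. Speed limits (rad/s): [2.39, 2.39, 3.01, 3.14, 3.14, 3.14].

## Interface

Orientations are given as a unit quaternion [w, x, y, z].
In Python, from rig import ctrl, viewer, finish_job gives the robot as it stands.
- The arm moves only by the tool carry_out, never from a script. Its argument "targets" is a list of rows, each an object of numbers: "x", "y", "z": the shift along the world's x, y, z in m; "ax", "ay", "az": the turn, a rotation vector about the world's x, y, z in rad; "hand": the opening, from -1 (shut) to 1 (fully open). A call has 1 to 5 rows; each row is the pose to reach, as a shift and turn from the pose commanded when the call began; what a row does not reach only later rows make up. A row lasts 1/8 s, in which the tool goes at most 62.5 mm and 10.7 degrees, less where a joint would pass 70% of its speed; a pose out of reach is approached as far as the arm can. A call with a gripper value outside its range is refused whole. The fingers move at their own pace and stop on an object; "grip_force" is the grip in N (left out, the last holds). Time passes only in rows, so rows that repeat a pose let the fingers close. It gives the time, the measured TCP pose, the force and the opening at its end, in the units of the state.
- ctrl.sense(): the state, without advancing time (a new reading comes with each control period).
- viewer.capture(name): name is "side" or "top" or "wrist"; returns the picture (400x640x3 uint8, blue, green, red); there is no depth.
- viewer.camera_info(name): a dict with "fx", "fy", "cx", "cy" (pixels), "R" (3x3) and "t" (3): a world point X has camera coordinates R X + t. Camera axes: x right, y down, z forward; pixel columns grow to the right and rows downward; lengths in mm; the calibration is good to about 2 mm. A picture is of the moment at which its call begins: read the wrist's pose just before it. camera_info takes no time and is no camera call; for the wrist camera it gives the pose at the moment of the call.
- finish_job(): hands the job in, once; it reports no verdict.
The state is a dict: "time_s": time; "joints": joint angles; "dq": joint speeds; "tau": joint torques, N m; "eef_pos": TCP position; "ee_rot": TCP orientation; "force": force on the tool from outside, world axes, zero at the start; "wrist_torque": the same for the moment, N m; "grip_width": opening from 0.0 (shut) to 1.0 (fully open).
Only numpy, scipy, OpenCV 4.12 (cv2) and the standard library are available. Lean on these libraries where they do the work, as an engineer would, in place of code of your own. Each camera call takes 0.05 s, during which the arm holds its last target. There are 200 camera calls.

## Task

The thread tap standing in the hospital bed's spindle nut has only been started, and the old thread must be chased to full depth. From where it stands, turn its crossbar half a turn forward (clockwise seen from above), then a quarter turn back, again half a turn forward and a quarter back, and then forward until the tap's collar is fully home on the nut; go slowly there, feel for the stop and do not force it. Leave the jar, the dish and the oil bottle where they stand, and let go of the tap.

Things in the scene. Friction and masses are not known exactly. Their poses are not given: they have to be found in the camera images.
- nut_block: Fixed light-grey metal spindle nut, 90 x 70 mm and 58 mm high, on a dark steel plate 170 x 110 x 12 mm, with a round boss (54 mm across) on top whose upper face is 75 mm above the work surface. Origin: centre of the plate's underside, right under the tap's axis; z up, x along the plate. Its place and yaw differ each time.
- tap: Steel thread tap, upright in the nut, turning about the nut's vertical axis; it cannot be pulled out. Seen above the nut: a collar (44 mm across, 8 mm high) and a 24 mm shank. Clockwise from above is forward and sinks it 10 mm a turn. It starts 8 to 10 mm (0.8 to 1 turn) short of home: collar on the boss, a hard stop. Origin: on the axis at the collar's underside; x along the crossbar to the ball end, z up.
- wrench: T wrench on the tap: hub 40 x 32 x 30 mm and a level round crossbar 14 mm thick, about 200 mm long, centred on the axis, 43 mm above the collar's underside. Its hub is sprung: the bar winds up 0.1 rad per N m against the tap. The thread drags 0.25 N m (4 N at 60 mm out), more when turned fast; the tap stays where it is left. Origin and axes as the tap's, turning with the bar.
- hub_top (a point): Centre of the hub's top face, on the axis, 15 mm above the crossbar's centre line.
- ball_end (a point): Centre of the 20 mm ball on one end of the crossbar, 92 mm from the tap's axis. The bar is clear and straight from 20 to 80 mm out.
- plain_end (a point): Centre of the other end of the crossbar, 92 mm from the axis, with a flat 20 mm cap; the bar is clear and straight from 20 to 86 mm out on this side.
- jar: Bystander: clear jar with a lid, 80 mm across and 120 mm high, loose. Origin: centre of its underside.
- dish: Bystander: round steel dish, 120 mm across and 45 mm high, loose. Origin: centre of its underside.
- oiler: Bystander: white oil bottle, 56 mm across and 140 mm high, loose. Origin: centre of its underside.

How it is judged (in metres and radians):
On the way, in this order (a step that is already met when the one before it is completed fails the run):
1. the tap has been turned half a turn forward from its start (180 degrees, give or take 35) (distance of ball_end from where it was at the start of the episode above 0.1755 m and z of tap in the frame of nut_block below 0.0813 m), for 0.2 s.
2. it has been turned back to a quarter turn from its start (90 degrees, give or take 35) (distance of ball_end from where it was at the start of the episode between 0.085 and 0.1632 m and z of tap in the frame of nut_block above 0.07906 m), for 0.2 s.
3. it has been turned on to three quarters of a turn from its start (270 degrees, give or take 35) (distance of ball_end from where it was at the start of the episode between 0.085 and 0.1632 m and z of tap in the frame of nut_block below 0.07906 m), for 0.2 s.
4. it has been turned back to half a turn from its start (180 degrees, give or take 35) (distance of ball_end from where it was at the start of the episode above 0.1755 m), for 0.2 s.
5. the collar is home on the boss (z of tap in the frame of nut_block below 0.0754 m), for 0.2 s.
At the end, for the whole second after the job is handed in: The tap's collar is home on the boss (underside less than 0.4 mm above its face, about 15 degrees of turn), the tap is at rest, and the jar, dish and oil bottle are within 20 mm of where they stood (z of tap in the frame of nut_block below 0.0754 m and angular speed of tap below 0.05 rad/s and distance of each of jar, dish, oiler from where it was at the start of the episode below 0.02 m); the robot touches nothing.
It fails at once if the tap is forced: the wrench wound up against the tap by more than 0.25 rad (2.5 N m, some 40 N at 60 mm from the axis) (angle between the x axis of wrench and the x axis of tap, either way round above 0.25 rad).
It fails at once if the jar, dish or oil bottle is knocked over (angle between any of jar, dish, oiler's own z axis and vertical above 0.5 rad).
It also fails if it takes over 70 s, if anything falls off the work surface, if the arm or the gripper's body presses on something with over 40 N, if the wrist force passes 120 N, or if a joint passes its speed limit or range.

## Working session

There is one attempt and no reset: what is moved stays moved. The work goes in short steps, Python scripts to look and compute and a tool call to move; the robot and the scene stay as the last step left them, time stands still between calls to the robot, and variables do not carry over. Pictures are saved under pics/ and viewed, about 8 in all and at most 12, crops included, and the job is handed in when it is done.

Besides the shell and the picture viewer there is one more tool, called after "Request:" as a command line: name --argument value ..., lists and objects as JSON in quotes. carry_out: Moves the arm, as the interface text tells. Its arguments: {"type":"object","properties":{"targets":{"type":"array"},"grip_force":{"type":"number"}},"required":["targets"]}

```bash
ls; mkdir -p pics; python3 - <<'E'
from rig import ctrl, viewer
import cv2,numpy as np
print(ctrl.sense())
a=viewer.capture("top");b=viewer.capture("side")
for n in("top","side"):print(n,viewer.camera_info(n))
cv2.imwrite("pics/top.png",a);cv2.imwrite("pics/side.png",b)
E
```

```text
pics
{'time_s': 0.0, 'joints': array([ 1.06059404e+00,  3.13454364e-01,  1.49846449e+00,  3.50641864e-06,
        1.33101858e+00, -2.23372803e-01]), 'dq': array([-4.67738404e-04,  1.50887462e-03,  6.22458531e-04,  2.64700919e-04,
        9.99971979e-05, -5.35310265e-04]), 'tau': array([ 1.62280423e-03, -4.12268507e+01, -2.59744066e+01, -7.52445385e-05,
        4.12470661e-03, -1.69012333e-05]), 'eef_pos': array([148.39022101, 503.30923021, 230.72253568]), 'ee_rot': array([ 0.6996756 ,  0.10061914,  0.70001885, -0.10150593]), 'force': array([ 0.41563535, -0.21466508, -0.66104843]), 'wrist_torque': array([ 0.0249655 ,  0.00197156, -0.0117062 ]), 'grip_width': 0.9953201257342207}
top {'fx': 397.56845503048703, 'fy': 397.56845503048703, 'cx': 317.26484392424834, 'cy': 199.91278990197958, 'R': array([[-0.01560817, -0.99987446,  0.00272971],
       [-0.99926363,  0.01550281, -0.03509785],
       [ 0.03505112, -0.00327551, -0.99938015]]), 't': array([  -2.78154321,  603.82532247, 1248.53922528])}
side {'fx': 379.97320775681845, 'fy': 379.97320775681845, 'cx': 318.6989278280152, 'cy': 203.30198857610205, 'R': array([[ 0.92639856, -0.37642776,  0.00937256],
       [-0.24055378, -0.61079186, -0.75436542],
       [ 0.28968877,  0.69658843, -0.65638782]]), 't': array([-553.74081825,  235.50241075,  831.25033084])}
```

View pics/top.png

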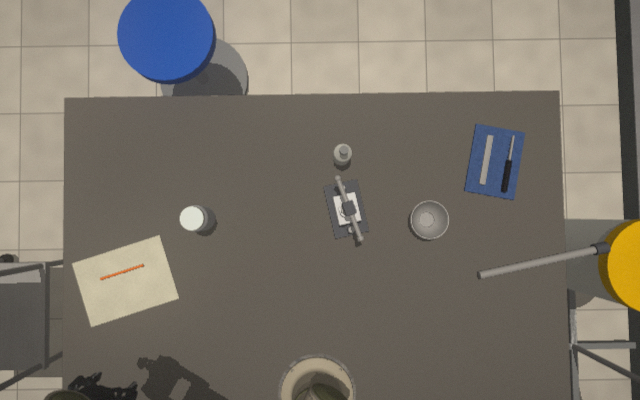

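View pics/side.png

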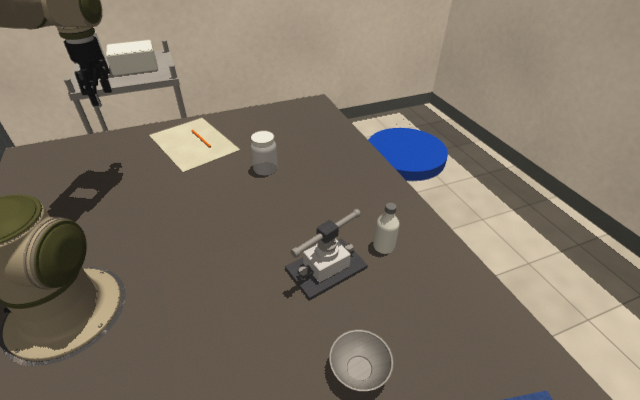

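The top view shows the hub at (348,208), with bar ends near (339,180) and (359,239). The oiler is at (342,154), the dish at (429,220) and the jar at (194,218). The side view shows the hub at (327,231) and bar ends at (297,250) and (357,213).

```bash
cat > h.py <<'E'
import numpy as np
from rig import viewer
def ray(c,u,v):
    R,t=np.array(c["R"]),np.array(c["t"])
    return -R.T@t, R.T@np.array([(u-c["cx"])/c["fx"],(v-c["cy"])/c["fy"],1])
def onz(c,u,v,z):
    o,d=ray(c,u,v); return o+d*(z-o[2])/d[2]
def proj(c,X):
    p=np.array(c["R"])@X+c["t"]; return c["fx"]*p[0]/p[2]+c["cx"],c["fy"]*p[1]/p[2]+c["cy"]
E
python3 - <<'E'
from h import *
np.set_printoptions(precision=1,suppress=True)
T=viewer.camera_info("top");S=viewer.camera_info("side")
for n,p,z in[("hub",(348,208),142),("far",(339,180),127),("near",(359,239),127),("oil",(343,153),140),("dish",(429,220),45),("jar",(193,218),120)]:print(n,onz(T,*p,z))
for n,p,z in[("hub",(327,228),142),("near",(297,250),127),("far",(357,213),127)]:print("side",n,onz(S,*p,z))
E
```

```text
hub [574.8 -98.5 142. ]
far [656.  -75.3 127. ]
near [ 485.7 -129.6  127. ]
oil [732.  -87.3 140. ]
dish [ 535.3 -354.9   45. ]
jar [553.2 347.4 120. ]
side hub [ 573.6 -104.2  142. ]
side near [ 495.1 -127.7  127. ]
side far [664.9 -70.4 127. ]
```

```bash
cat >> h.py <<'E'
from scipy.spatial.transform import Rotation as Ro
def st(ctrl):
    s=ctrl.sense(); q=s["ee_rot"]; R=Ro.from_quat([q[1],q[2],q[3],q[0]]).as_matrix()
    print("t",round(s["time_s"],2),"tcp",s["eef_pos"].round(1),"j",s["joints"].round(3),"jawyaw",round(np.degrees(np.arctan2(R[1,1],R[0,1])),2),"toolx",R[:,0].round(3),"F",s["force"].round(1),"M",s["wrist_torque"].round(2),"g",round(s["grip_width"],3))
    return s,R
E
python3 -c "
from h import *;from rig import ctrl;st(ctrl)"
```

```text
t 0.1 tcp [148.4 503.4 230.8] j [ 1.061  0.313  1.498  0.     1.331 -0.223] jawyaw 73.57 toolx [-0.001 -0.001 -1.   ] F [ 0.7 -0.4  0.1] M [ 0.04 -0.02 -0.01] g 1.004
```

Request:
carry_out --targets '[{"x": 0.0,"y": 0.0,"z": 0.02,"az": 0.1},{"x": 0.06,"y": -0.05,"z": 0.03,"az": 0.2}]'

```text
invalid input at $.targets[0]: expected keys x, y, z, ax, ay, az, hand
```

```bash
python3 -c "
from h import *;from rig import ctrl;st(ctrl)"
```

```text
t 0.1 tcp [148.4 503.4 230.8] j [ 1.061  0.313  1.498  0.     1.331 -0.223] jawyaw 73.57 toolx [-0.001 -0.001 -1.   ] F [ 0.7 -0.4  0.1] M [ 0.04 -0.02 -0.01] g 1.004
```

Request:
carry_out --targets '[{"x": 0.028,"y": -0.04,"z": 0.005,"ax": 0,"ay": 0,"az": 0.05,"hand": 1},{"x": 0.056,"y": -0.08,"z": 0.01,"ax": 0,"ay": 0,"az": 0.1,"hand": 1},{"x": 0.084,"y": -0.12,"z": 0.015,"ax": 0,"ay": 0,"az": 0.15,"hand": 1},{"x": 0.112,"y": -0.16,"z": 0.02,"ax": 0,"ay": 0,"az": 0.18,"hand": 1},{"x": 0.14,"y": -0.2,"z": 0.025,"ax": 0,"ay": 0,"az": 0.2,"hand": 1}]'

```text
time_s: 0.72
eef_pos: [289.1, 302.1, 256.3]
ee_rot: [0.706, 0.03, 0.707, -0.03]
force: [1.2, 1.3, 0.7]
grip_width: 1.004
```

Request:
carry_out --targets '[{"x": 0.028,"y": -0.04,"z": 0.005,"ax": 0,"ay": 0,"az": 0.05,"hand": 1},{"x": 0.056,"y": -0.08,"z": 0.01,"ax": 0,"ay": 0,"az": 0.1,"hand": 1},{"x": 0.084,"y": -0.12,"z": 0.015,"ax": 0,"ay": 0,"az": 0.15,"hand": 1},{"x": 0.112,"y": -0.16,"z": 0.02,"ax": 0,"ay": 0,"az": 0.18,"hand": 1},{"x": 0.14,"y": -0.2,"z": 0.025,"ax": 0,"ay": 0,"az": 0.2,"hand": 1}]'

```text
time_s: 1.35
eef_pos: [429.1, 102.1, 281.4]
ee_rot: [0.706, -0.04, 0.706, 0.04]
force: [0.9, 0.7, 0.3]
grip_width: 1.002
```

```bash
python3 -c "
from h import *;from rig import ctrl;st(ctrl)"
```

```text
t 1.35 tcp [429.1 102.1 281.4] j [-0.033  0.09   1.641  0.     1.411 -1.718] jawyaw 96.52 toolx [-0.  0. -1.] F [0.9 0.7 0.3] M [ 0.02 -0.01  0.03] g 1.002
```

Request:
carry_out --targets '[{"x": 0.035,"y": -0.05,"z": 0,"ax": 0,"ay": 0,"az": 0.05,"hand": 1},{"x": 0.07,"y": -0.1,"z": 0,"ax": 0,"ay": 0,"az": 0.1,"hand": 1},{"x": 0.105,"y": -0.15,"z": 0,"ax": 0,"ay": 0,"az": 0.15,"hand": 1},{"x": 0.145,"y": -0.203,"z": 0,"ax": 0,"ay": 0,"az": 0.2,"hand": 1},{"x": 0.145,"y": -0.203,"z": 0,"ax": 0,"ay": 0,"az": 0.2,"hand": 1}]'

```text
time_s: 1.98
eef_pos: [574.4, -102.5, 279.3]
ee_rot: [0.698, -0.109, 0.699, 0.11]
force: [-0.6, 0.3, -0.1]
grip_width: 0.998
```

```bash
python3 -c "
from h import *;from rig import ctrl;import cv2
st(ctrl);c=viewer.camera_info('wrist');cv2.imwrite('pics/w1.png',viewer.capture('wrist'))
print(c);print(proj(c,np.array([574,-101,142.])))
import pickle;pickle.dump(c,open('w1.pkl','wb'))"
```

```text
t 1.98 tcp [ 574.4 -102.5  279.3] j [-0.377  0.42   1.223 -0.     1.501 -2.258] jawyaw 107.76 toolx [-0.003  0.001 -1.   ] F [-0.6  0.3 -0.1] M [ 0.03  0.01 -0.03] g 0.998
{'fx': 296.5989569388308, 'fy': 296.5989569388308, 'cx': 318.6137678548635, 'cy': 197.99617623538924, 'R': array([[-0.30576294,  0.95210698,  0.00114888],
       [ 0.90986089,  0.29184001,  0.29492808],
       [ 0.2804678 ,  0.0912234 , -0.95551876]]), 't': array([ 271.88727125, -544.22596859,  274.54442781])}
(np.float64(319.00123562601175), np.float64(188.23811528345198))
```

View pics/w1.png

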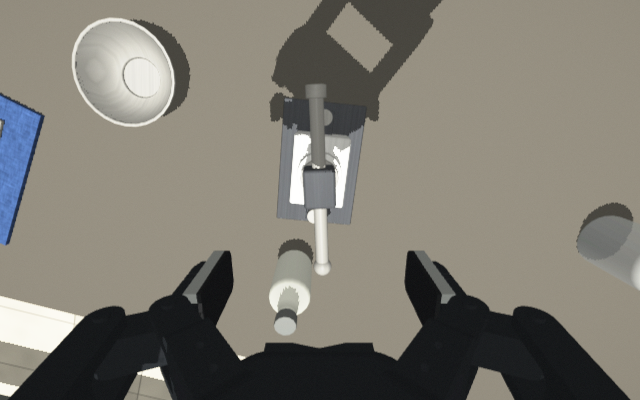

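The wrist view shows the hub around (319,188), the plain cap on the robot side at (316,90), and the ball at (322,268) towards the oiler. The bar is nearly vertical in the image.

```bash
python3 -c "
from h import *;import pickle,cv2
c=pickle.load(open('w1.pkl','rb'))
b=onz(c,322.5,268,127);p=onz(c,316,90,127);m=(b+p)/2
print(b,p,m,np.linalg.norm(b-p),np.degrees(np.arctan2(*(b-p)[1::-1])))
im=cv2.imread('pics/w1.png')
cv2.imwrite('pics/w1c.png',cv2.resize(im[75:290,240:400],None,fx=2.7,fy=2.7,interpolation=cv2.INTER_NEAREST))
"
```

```text
[665.16548559 -67.51266435 127.        ] [ 487.91979882 -131.59818901  127.        ] [576.5426422  -99.55542668 127.        ] 188.47543062672133 19.87812773135395
```

View pics/w1c.png

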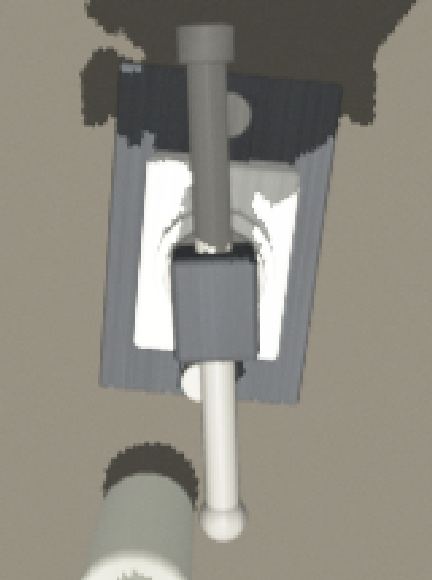

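The crop shows the hub top face centred at about pixel (320,189), which puts the axis near (575.5,-100). The bar is at about 19.9°. Next I descend onto the hub.

Request:
carry_out --targets '[{"x": 0.001,"y": 0.002,"z": -0.04,"ax": 0,"ay": 0,"az": 0.035,"hand": 1},{"x": 0.001,"y": 0.002,"z": -0.09,"ax": 0,"ay": 0,"az": 0.035,"hand": 1},{"x": 0.001,"y": 0.002,"z": -0.12,"ax": 0,"ay": 0,"az": 0.035,"hand": 1},{"x": 0.001,"y": 0.002,"z": -0.13,"ax": 0,"ay": 0,"az": 0.035,"hand": 0.5},{"x": 0.001,"y": 0.002,"z": -0.13,"ax": 0,"ay": 0,"az": 0.035,"hand": 0.3}]'

```text
time_s: 2.65
eef_pos: [574.6, -96.9, 152.0]
ee_rot: [0.697, -0.123, 0.696, 0.123]
force: [-0.4, 0.2, 0.5]
grip_width: 0.648
```

```bash
python3 -c "
from h import *;from rig import ctrl;import cv2
st(ctrl);c=viewer.camera_info('wrist');cv2.imwrite('pics/w2.png',viewer.capture('wrist'))
import pickle;pickle.dump(c,open('w2.pkl','wb'))"
```

```text
t 2.65 tcp [574.6 -96.9 152. ] j [-0.368  0.507  1.427  0.     1.207 -2.288] jawyaw 109.98 toolx [ 0.001 -0.    -1.   ] F [-0.4  0.2  0.5] M [-0.01  0.05 -0.03] g 0.648
```

View pics/w2.png

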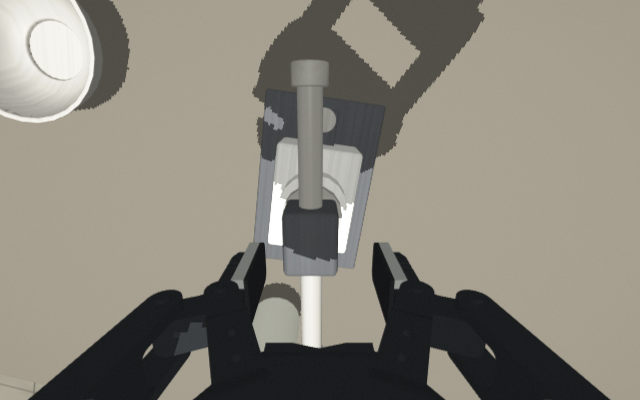

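```bash
python3 -c "
from h import *;import pickle
c=pickle.load(open('w2.pkl','rb'))
h=[onz(c,*p,142) for p in((284,211),(337,211),(284,274),(338,274))]
print(np.round(h,1),np.mean(h,0).round(1));p=onz(c,310,72,127);print(p, p+92*np.array([np.cos(.347),np.sin(.347),0]))
print(np.degrees(np.arctan2(*(h[2]-h[0])[1::-1])),np.degrees(np.arctan2(*(h[3]-h[1])[1::-1])))
"
```

```text
[[ 560.3 -121.2  142. ]
 [ 550.3  -93.9  142. ]
 [ 597.7 -109.   142. ]
 [ 586.8  -79.2  142. ]] [ 573.8 -100.8  142. ]
[ 487.72088923 -132.25770779  127.        ] [ 574.23742957 -100.97051794  127.        ]
18.035184116044363 21.93587853042919
```

The view shows the hub centred at about (310,242), left of the pads' midline at 319. That puts the axis at (574.3,-101), so I shift -4 mm in y, descend and close gently.

Request:
carry_out --targets '[{"x": 0,"y": -0.004,"z": 0,"ax": 0,"ay": 0,"az": 0,"hand": 0.3},{"x": 0,"y": -0.004,"z": -0.02,"ax": 0,"ay": 0,"az": 0,"hand": 0.3},{"x": 0,"y": -0.004,"z": -0.042,"ax": 0,"ay": 0,"az": 0,"hand": 0.3},{"x": 0,"y": -0.004,"z": -0.042,"ax": 0,"ay": 0,"az": 0,"hand": 0.3},{"x": 0,"y": -0.004,"z": -0.042,"ax": 0,"ay": 0,"az": 0,"hand": 0.0}]' --grip_force 30

```text
time_s: 3.32
eef_pos: [575.1, -101.8, 110.7]
ee_rot: [0.697, -0.123, 0.696, 0.122]
force: [-0.7, -0.3, 0.1]
grip_width: 0.499
```

Request:
carry_out --targets '[{"x": 0,"y": 0,"z": 0,"ax": 0,"ay": 0,"az": 0,"hand": -0.2},{"x": 0,"y": 0,"z": 0,"ax": 0,"ay": 0,"az": 0,"hand": -0.4},{"x": 0,"y": 0,"z": 0,"ax": 0,"ay": 0,"az": 0,"hand": -0.6},{"x": 0,"y": 0,"z": 0,"ax": 0,"ay": 0,"az": 0,"hand": -1},{"x": 0,"y": 0,"z": 0,"ax": 0,"ay": 0,"az": 0,"hand": -1}]'

```text
time_s: 3.95
eef_pos: [575.1, -101.8, 110.5]
ee_rot: [0.697, -0.123, 0.696, 0.122]
force: [-0.6, -1.7, 6.3]
grip_width: 0.37
```

```bash
python3 -c "
from h import *;from rig import ctrl;import cv2
st(ctrl)"
```

```text
t 3.95 tcp [ 575.1 -101.8  110.5] j [-0.376  0.555  1.468 -0.     1.117 -2.294] jawyaw 109.95 toolx [ 0.002 -0.001 -1.   ] F [-0.6 -1.7  6.3] M [-0.07  0.12 -0.02] g 0.37
```

Request:
carry_out --targets '[{"x": 0,"y": 0,"z": -0.0001,"ax": 0,"ay": 0,"az": -0.07,"hand": -1},{"x": 0,"y": 0,"z": -0.0002,"ax": 0,"ay": 0,"az": -0.14,"hand": -1},{"x": 0,"y": 0,"z": -0.0004,"ax": 0,"ay": 0,"az": -0.22,"hand": -1},{"x": 0,"y": 0,"z": -0.0005,"ax": 0,"ay": 0,"az": -0.3,"hand": -1},{"x": 0,"y": 0,"z": -0.0006,"ax": 0,"ay": 0,"az": -0.38,"hand": -1}]' --grip_force 40

```text
time_s: 4.58
eef_pos: [575.0, -101.3, 109.9]
ee_rot: [0.708, 0.012, 0.706, -0.012]
force: [-1.0, 2.7, 6.8]
grip_width: 0.37
```

```bash
python3 -c "
from h import *;from rig import ctrl;import cv2
st(ctrl)"
```

```text
t 4.58 tcp [ 575.  -101.3  109.9] j [-0.375  0.555  1.469  0.     1.116 -1.912] jawyaw 88.06 toolx [ 0.002 -0.    -1.   ] F [-1.   2.7  6.8] M [0.44 0.18 0.27] g 0.37
```

Request:
carry_out --targets '[{"x": 0,"y": 0,"z": -0.0002,"ax": 0,"ay": 0,"az": -0.13,"hand": -1},{"x": 0,"y": 0,"z": -0.0004,"ax": 0,"ay": 0,"az": -0.26,"hand": -1},{"x": 0,"y": 0,"z": -0.0007,"ax": 0,"ay": 0,"az": -0.4,"hand": -1},{"x": 0,"y": 0,"z": -0.0009,"ax": 0,"ay": 0,"az": -0.54,"hand": -1},{"x": 0,"y": 0,"z": -0.0011,"ax": 0,"ay": 0,"az": -0.68,"hand": -1}]'

```text
time_s: 5.2
eef_pos: [575.4, -100.4, 108.9]
ee_rot: [0.663, 0.248, 0.662, -0.247]
force: [1.7, 6.6, 6.8]
grip_width: 0.371
```

```bash
python3 -c "
from h import *;from rig import ctrl;import cv2
st(ctrl)"
```

```text
t 5.2 tcp [ 575.4 -100.4  108.9] j [-0.374  0.557  1.469  0.002  1.114 -1.23 ] jawyaw 48.99 toolx [ 0.003  0.001 -1.   ] F [1.7 6.6 6.8] M [ 1.2  -0.34  0.28] g 0.371
```

Request:
carry_out --targets '[{"x": 0.0003,"y": 0.001,"z": -0.0002,"ax": 0,"ay": 0,"az": -0.14,"hand": -1},{"x": 0.0005,"y": 0.002,"z": -0.0004,"ax": 0,"ay": 0,"az": -0.28,"hand": -1},{"x": 0.0005,"y": 0.002,"z": -0.0007,"ax": 0,"ay": 0,"az": -0.42,"hand": -1},{"x": 0.0005,"y": 0.002,"z": -0.0009,"ax": 0,"ay": 0,"az": -0.56,"hand": -1},{"x": 0.0005,"y": 0.002,"z": -0.0011,"ax": 0,"ay": 0,"az": -0.7,"hand": -1}]'

```text
time_s: 5.82
eef_pos: [576.3, -99.7, 107.8]
ee_rot: [0.539, 0.46, 0.536, -0.459]
force: [4.7, -0.1, 3.9]
grip_width: 0.369
```

```bash
python3 -c "
from h import *;from rig import ctrl;import cv2
st(ctrl)"
```

```text
t 5.83 tcp [576.3 -99.7 107.8] j [-0.372  0.559  1.469  0.     1.109 -0.527] jawyaw 8.88 toolx [ 0.004 -0.001 -1.   ] F [ 4.7 -0.1  3.9] M [ 0.08 -0.73  0.27] g 0.369
```

Request:
carry_out --targets '[{"x": 0.0005,"y": 0,"z": -0.0002,"ax": 0,"ay": 0,"az": -0.14,"hand": -1},{"x": 0.001,"y": 0,"z": -0.0004,"ax": 0,"ay": 0,"az": -0.28,"hand": -1},{"x": 0.0015,"y": 0,"z": -0.0007,"ax": 0,"ay": 0,"az": -0.42,"hand": -1},{"x": 0.0015,"y": 0,"z": -0.0009,"ax": 0,"ay": 0,"az": -0.56,"hand": -1},{"x": 0.0015,"y": 0,"z": -0.0011,"ax": 0,"ay": 0,"az": -0.7,"hand": -1}]'

```text
time_s: 6.45
eef_pos: [577.5, -99.9, 106.7]
ee_rot: [0.348, 0.617, 0.346, -0.615]
force: [2.2, -1.0, 4.4]
grip_width: 0.378
```

Request:
carry_out --targets '[{"x": 0.0003,"y": 0,"z": -0.0002,"ax": 0,"ay": 0,"az": -0.14,"hand": -1},{"x": 0.0005,"y": 0,"z": -0.0004,"ax": 0,"ay": 0,"az": -0.28,"hand": -1},{"x": 0.0005,"y": 0,"z": -0.0007,"ax": 0,"ay": 0,"az": -0.42,"hand": -1},{"x": 0.0005,"y": 0,"z": -0.0009,"ax": 0,"ay": 0,"az": -0.56,"hand": -1},{"x": 0.0005,"y": 0,"z": -0.0011,"ax": 0,"ay": 0,"az": -0.72,"hand": -1}]'

```text
time_s: 7.08
eef_pos: [578.2, -100.7, 105.5]
ee_rot: [0.109, 0.7, 0.106, -0.698]
force: [3.1, -5.3, 3.0]
grip_width: 0.363
```

Request:
carry_out --targets '[{"x": 0,"y": 0,"z": 0,"ax": 0,"ay": 0,"az": 0,"hand": -1},{"x": 0,"y": 0,"z": 0,"ax": 0,"ay": 0,"az": 0,"hand": -1},{"x": 0,"y": 0,"z": 0,"ax": 0,"ay": 0,"az": 0,"hand": -1}]'

```text
time_s: 7.45
eef_pos: [578.2, -100.7, 105.5]
ee_rot: [0.11, 0.7, 0.108, -0.697]
force: [2.6, -4.9, 3.8]
grip_width: 0.37
```

```bash
python3 -c "
from h import *;from rig import ctrl;import cv2
st(ctrl);cv2.imwrite('pics/w3.png',viewer.capture('wrist'))"
```

```text
t 7.45 tcp [ 578.2 -100.7  105.5] j [-0.371  0.565  1.465 -0.002  1.107  0.89 ] jawyaw -72.24 toolx [ 0.004 -0.003 -1.   ] F [ 2.6 -4.9  3.8] M [-0.91 -0.35  0.14] g 0.37
```

View pics/w3.png

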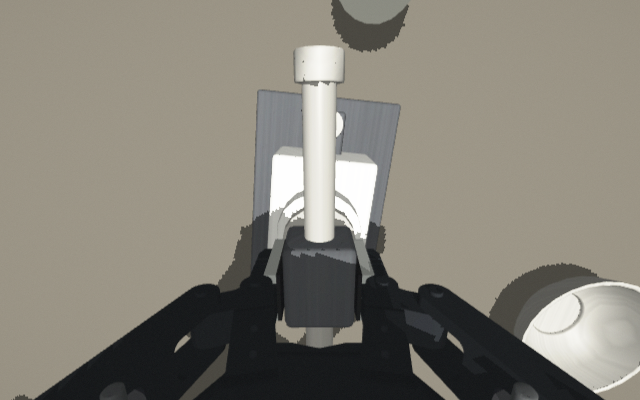

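The view shows the cap has swung to the oiler side, clear of it, and the hub is held squarely. The gripper has turned 182°. Next comes the quarter turn back.

Request:
carry_out --targets '[{"x": -0.0003,"y": -0.0005,"z": 0.0002,"ax": 0,"ay": 0,"az": 0.12,"hand": -1},{"x": -0.0005,"y": -0.0005,"z": 0.0004,"ax": 0,"ay": 0,"az": 0.26,"hand": -1},{"x": -0.0005,"y": -0.0005,"z": 0.0007,"ax": 0,"ay": 0,"az": 0.4,"hand": -1},{"x": -0.0005,"y": -0.0005,"z": 0.0009,"ax": 0,"ay": 0,"az": 0.54,"hand": -1},{"x": -0.0005,"y": -0.0005,"z": 0.0011,"ax": 0,"ay": 0,"az": 0.68,"hand": -1}]'

```text
time_s: 8.12
eef_pos: [577.5, -100.0, 106.5]
ee_rot: [0.338, 0.623, 0.336, -0.621]
force: [2.1, 1.4, 4.8]
grip_width: 0.37
```

Request:
carry_out --targets '[{"x": -0.0003,"y": 0.0002,"z": 0.0002,"ax": 0,"ay": 0,"az": 0.14,"hand": -1},{"x": -0.0005,"y": 0.0005,"z": 0.0004,"ax": 0,"ay": 0,"az": 0.28,"hand": -1},{"x": -0.0005,"y": 0.0005,"z": 0.0007,"ax": 0,"ay": 0,"az": 0.42,"hand": -1},{"x": -0.0005,"y": 0.0005,"z": 0.0009,"ax": 0,"ay": 0,"az": 0.56,"hand": -1},{"x": -0.0005,"y": 0.0005,"z": 0.0011,"ax": 0,"ay": 0,"az": 0.7,"hand": -1}]'

```text
time_s: 8.75
eef_pos: [576.5, -99.6, 107.6]
ee_rot: [0.53, 0.469, 0.529, -0.468]
force: [-1.0, 0.9, 6.1]
grip_width: 0.366
```

Request:
carry_out --targets '[{"x": 0,"y": 0,"z": 0.0001,"ax": 0,"ay": 0,"az": 0.1,"hand": -1},{"x": 0,"y": 0,"z": 0.0003,"ax": 0,"ay": 0,"az": 0.2,"hand": -1},{"x": 0,"y": 0,"z": 0.0003,"ax": 0,"ay": 0,"az": 0.2,"hand": -1},{"x": 0,"y": 0,"z": 0.0003,"ax": 0,"ay": 0,"az": 0.2,"hand": -1},{"x": 0,"y": 0,"z": 0.0003,"ax": 0,"ay": 0,"az": 0.2,"hand": -1}]'

```text
time_s: 9.38
eef_pos: [576.3, -99.7, 107.9]
ee_rot: [0.573, 0.414, 0.573, -0.414]
force: [-3.3, -0.2, 7.8]
grip_width: 0.367
```

```bash
python3 -c "
from h import *;from rig import ctrl;import cv2
st(ctrl)"
```

```text
t 9.38 tcp [576.3 -99.7 107.9] j [-0.371  0.56   1.467 -0.     1.114 -0.69 ] jawyaw 18.26 toolx [ 0.001 -0.001 -1.   ] F [-3.3 -0.2  7.8] M [-0.1   0.47 -0.18] g 0.367
```

Request:
carry_out --targets '[{"x": 0,"y": 0,"z": -0.0002,"ax": 0,"ay": 0,"az": -0.12,"hand": -1},{"x": 0.0002,"y": 0,"z": -0.0004,"ax": 0,"ay": 0,"az": -0.26,"hand": -1},{"x": 0.0004,"y": 0,"z": -0.0007,"ax": 0,"ay": 0,"az": -0.4,"hand": -1},{"x": 0.0006,"y": 0,"z": -0.0009,"ax": 0,"ay": 0,"az": -0.54,"hand": -1},{"x": 0.0008,"y": 0,"z": -0.0011,"ax": 0,"ay": 0,"az": -0.68,"hand": -1}]'

```text
time_s: 10.0
eef_pos: [577.3, -99.8, 106.9]
ee_rot: [0.402, 0.583, 0.4, -0.582]
force: [-1.0, -1.2, 6.9]
grip_width: 0.371
```

Request:
carry_out --targets '[{"x": 0.0002,"y": -0.0002,"z": -0.0002,"ax": 0,"ay": 0,"az": -0.14,"hand": -1},{"x": 0.0004,"y": -0.0004,"z": -0.0004,"ax": 0,"ay": 0,"az": -0.28,"hand": -1},{"x": 0.0006,"y": -0.0006,"z": -0.0007,"ax": 0,"ay": 0,"az": -0.42,"hand": -1},{"x": 0.0008,"y": -0.0008,"z": -0.0009,"ax": 0,"ay": 0,"az": -0.56,"hand": -1},{"x": 0.001,"y": -0.001,"z": -0.0011,"ax": 0,"ay": 0,"az": -0.7,"hand": -1}]'

```text
time_s: 10.62
eef_pos: [578.2, -100.6, 105.8]
ee_rot: [0.177, 0.685, 0.177, -0.684]
force: [-1.6, 0.6, 7.3]
grip_width: 0.373
```

Request:
carry_out --targets '[{"x": 0,"y": -0.0003,"z": -0.0002,"ax": 0,"ay": 0,"az": -0.14,"hand": -1},{"x": 0,"y": -0.0006,"z": -0.0004,"ax": 0,"ay": 0,"az": -0.28,"hand": -1},{"x": -0.0001,"y": -0.0009,"z": -0.0007,"ax": 0,"ay": 0,"az": -0.42,"hand": -1},{"x": -0.0002,"y": -0.0012,"z": -0.0009,"ax": 0,"ay": 0,"az": -0.56,"hand": -1},{"x": -0.0003,"y": -0.0015,"z": -0.0011,"ax": 0,"ay": 0,"az": -0.7,"hand": -1}]'

```text
time_s: 11.25
eef_pos: [578.2, -101.8, 104.7]
ee_rot: [-0.068, 0.705, -0.069, -0.703]
force: [1.4, 2.3, 5.8]
grip_width: 0.367
```

```bash
python3 -c "
from h import *;from rig import ctrl;import cv2
st(ctrl)"
```

```text
t 11.25 tcp [ 578.2 -101.8  104.7] j [-3.740e-01  5.680e-01  1.463e+00  1.000e-03  1.109e+00  1.391e+00] jawyaw -101.12 toolx [ 0.002 -0.    -1.   ] F [1.4 2.3 5.8] M [ 0.34 -0.06  0.31] g 0.367
```

Request:
carry_out --targets '[{"x": -0.0002,"y": -0.0002,"z": -0.0002,"ax": 0,"ay": 0,"az": -0.12,"hand": -1},{"x": -0.0003,"y": -0.0004,"z": -0.0004,"ax": 0,"ay": 0,"az": -0.24,"hand": -1},{"x": -0.0004,"y": -0.0005,"z": -0.0006,"ax": 0,"ay": 0,"az": -0.36,"hand": -1},{"x": -0.0005,"y": -0.0006,"z": -0.0008,"ax": 0,"ay": 0,"az": -0.48,"hand": -1},{"x": -0.0006,"y": -0.0007,"z": -0.0009,"ax": 0,"ay": 0,"az": -0.6,"hand": -1}]'

```text
time_s: 11.88
eef_pos: [577.7, -102.6, 103.8]
ee_rot: [-0.273, 0.653, -0.273, -0.651]
force: [1.2, 0.6, 5.8]
grip_width: 0.37
```

Request:
carry_out --targets '[{"x": -0.0002,"y": -0.0002,"z": -0.0002,"ax": 0,"ay": 0,"az": -0.15,"hand": -1},{"x": -0.0004,"y": -0.0003,"z": -0.0005,"ax": 0,"ay": 0,"az": -0.3,"hand": -1},{"x": -0.0006,"y": -0.0003,"z": -0.0007,"ax": 0,"ay": 0,"az": -0.43,"hand": -1},{"x": -0.0006,"y": -0.0003,"z": -0.0007,"ax": 0,"ay": 0,"az": -0.43,"hand": -1},{"x": -0.0006,"y": -0.0003,"z": -0.0007,"ax": 0,"ay": 0,"az": -0.43,"hand": -1}]'

```text
time_s: 12.5
eef_pos: [577.1, -102.9, 103.0]
ee_rot: [-0.405, 0.58, -0.405, -0.579]
force: [1.3, 0.7, 5.0]
grip_width: 0.368
```

```bash
python3 -c "
from h import *;from rig import ctrl;import cv2
st(ctrl)"
```

```text
t 12.5 tcp [ 577.1 -102.9  103. ] j [-0.376  0.568  1.468  0.     1.104  2.414] jawyaw -159.89 toolx [ 0.002 -0.001 -1.   ] F [1.3 0.7 5. ] M [ 0.19 -0.09  0.14] g 0.368
```

Now at 270°, with low forces. I hold one more moment, then turn 90° back.

Request:
carry_out --targets '[{"x": 0,"y": 0,"z": 0,"ax": 0,"ay": 0,"az": 0,"hand": -1},{"x": 0.0001,"y": 0,"z": 0.0002,"ax": 0,"ay": 0,"az": 0.12,"hand": -1},{"x": 0.0002,"y": 0.0001,"z": 0.0004,"ax": 0,"ay": 0,"az": 0.26,"hand": -1},{"x": 0.0004,"y": 0.0002,"z": 0.0007,"ax": 0,"ay": 0,"az": 0.4,"hand": -1},{"x": 0.0006,"y": 0.0003,"z": 0.0009,"ax": 0,"ay": 0,"az": 0.54,"hand": -1}]'

```text
time_s: 13.12
eef_pos: [577.8, -102.5, 103.8]
ee_rot: [-0.235, 0.668, -0.234, -0.666]
force: [2.2, 1.4, 4.4]
grip_width: 0.371
```

Request:
carry_out --targets '[{"x": 0.0002,"y": 0.0003,"z": 0.0002,"ax": 0,"ay": 0,"az": 0.14,"hand": -1},{"x": 0.0003,"y": 0.0006,"z": 0.0004,"ax": 0,"ay": 0,"az": 0.28,"hand": -1},{"x": 0.0004,"y": 0.0009,"z": 0.0007,"ax": 0,"ay": 0,"az": 0.42,"hand": -1},{"x": 0.0005,"y": 0.0012,"z": 0.0009,"ax": 0,"ay": 0,"az": 0.56,"hand": -1},{"x": 0.0006,"y": 0.0015,"z": 0.0011,"ax": 0,"ay": 0,"az": 0.7,"hand": -1}]'

```text
time_s: 13.75
eef_pos: [578.3, -101.4, 105.0]
ee_rot: [0.009, 0.708, 0.008, -0.706]
force: [-0.2, -0.1, 4.5]
grip_width: 0.364
```

Request:
carry_out --targets '[{"x": 0,"y": 0.0003,"z": 0.0002,"ax": 0,"ay": 0,"az": 0.12,"hand": -1},{"x": 0,"y": 0.0005,"z": 0.0004,"ax": 0,"ay": 0,"az": 0.24,"hand": -1},{"x": 0,"y": 0.0007,"z": 0.0006,"ax": 0,"ay": 0,"az": 0.36,"hand": -1},{"x": 0,"y": 0.0007,"z": 0.0006,"ax": 0,"ay": 0,"az": 0.36,"hand": -1},{"x": 0,"y": 0.0007,"z": 0.0006,"ax": 0,"ay": 0,"az": 0.36,"hand": -1}]'

```text
time_s: 14.38
eef_pos: [578.2, -100.7, 105.5]
ee_rot: [0.133, 0.695, 0.132, -0.694]
force: [0.4, -0.8, 6.8]
grip_width: 0.365
```

```bash
python3 -c "
from h import *;from rig import ctrl;import cv2
st(ctrl)"
```

```text
t 14.38 tcp [ 578.2 -100.7  105.5] j [-0.372  0.566  1.463  0.     1.11   0.821] jawyaw -68.38 toolx [ 0.002 -0.001 -1.   ] F [ 0.4 -0.8  6.8] M [-0.17 -0.06 -0.16] g 0.365
```

Step 4 is held. Next I release, lift, turn the gripper back 180° in the clear, and regrasp centred on the fitted axis (576.7,-101.3).

Request:
carry_out --targets '[{"x": 0,"y": 0,"z": 0,"ax": 0,"ay": 0,"az": 0,"hand": 0},{"x": 0,"y": 0,"z": 0,"ax": 0,"ay": 0,"az": 0,"hand": 0.4},{"x": 0,"y": 0,"z": 0,"ax": 0,"ay": 0,"az": 0,"hand": 0.4},{"x": 0,"y": 0,"z": 0.025,"ax": 0,"ay": 0,"az": 0,"hand": 0.4},{"x": 0,"y": 0,"z": 0.06,"ax": 0,"ay": 0,"az": 0,"hand": 0.4}]'

```text
time_s: 15.0
eef_pos: [577.0, -100.2, 164.4]
ee_rot: [-0.133, -0.694, -0.134, 0.695]
force: [0.7, 0.7, 0.6]
grip_width: 0.702
```

Request:
carry_out --targets '[{"x": -0.0005,"y": 0,"z": 0,"ax": 0,"ay": 0,"az": 0.17,"hand": 0.4},{"x": -0.001,"y": -0.0005,"z": 0,"ax": 0,"ay": 0,"az": 0.34,"hand": 0.4},{"x": -0.0015,"y": -0.0005,"z": 0,"ax": 0,"ay": 0,"az": 0.51,"hand": 0.4},{"x": -0.0015,"y": -0.0005,"z": 0,"ax": 0,"ay": 0,"az": 0.68,"hand": 0.4},{"x": -0.0015,"y": -0.0005,"z": 0,"ax": 0,"ay": 0,"az": 0.85,"hand": 0.4}]'

```text
time_s: 15.62
eef_pos: [575.9, -100.9, 164.3]
ee_rot: [-0.409, -0.576, -0.41, 0.577]
force: [0.2, 0.3, -0.2]
grip_width: 0.697
```

Request:
carry_out --targets '[{"x": 0,"y": 0,"z": 0,"ax": 0,"ay": 0,"az": 0.17,"hand": 0.4},{"x": 0,"y": 0,"z": 0,"ax": 0,"ay": 0,"az": 0.34,"hand": 0.4},{"x": 0,"y": 0,"z": 0,"ax": 0,"ay": 0,"az": 0.51,"hand": 0.4},{"x": 0,"y": 0,"z": 0,"ax": 0,"ay": 0,"az": 0.68,"hand": 0.4},{"x": 0,"y": 0,"z": 0,"ax": 0,"ay": 0,"az": 0.85,"hand": 0.4}]'

```text
time_s: 16.25
eef_pos: [575.9, -100.9, 164.3]
ee_rot: [0.611, 0.356, 0.611, -0.356]
force: [-0.2, -0.0, -0.2]
grip_width: 0.703
```

Request:
carry_out --targets '[{"x": 0,"y": 0,"z": 0,"ax": 0,"ay": 0,"az": 0.17,"hand": 0.4},{"x": 0,"y": 0,"z": 0,"ax": 0,"ay": 0,"az": 0.34,"hand": 0.4},{"x": 0,"y": 0,"z": 0,"ax": 0,"ay": 0,"az": 0.51,"hand": 0.4},{"x": 0,"y": 0,"z": 0,"ax": 0,"ay": 0,"az": 0.68,"hand": 0.4},{"x": 0,"y": 0,"z": 0,"ax": 0,"ay": 0,"az": 0.85,"hand": 0.4}]'

```text
time_s: 16.88
eef_pos: [576.0, -100.9, 164.4]
ee_rot: [0.703, 0.073, 0.703, -0.073]
force: [-0.3, 0.3, -0.1]
grip_width: 0.703
```

Request:
carry_out --targets '[{"x": 0,"y": 0,"z": 0,"ax": 0,"ay": 0,"az": 0.15,"hand": 0.4},{"x": 0,"y": 0,"z": 0,"ax": 0,"ay": 0,"az": 0.3,"hand": 0.4},{"x": 0,"y": 0,"z": 0,"ax": 0,"ay": 0,"az": 0.45,"hand": 0.4},{"x": 0,"y": 0,"z": 0,"ax": 0,"ay": 0,"az": 0.59,"hand": 0.4},{"x": 0,"y": 0,"z": 0,"ax": 0,"ay": 0,"az": 0.59,"hand": 0.4}]'

```text
time_s: 17.5
eef_pos: [576.0, -100.9, 164.4]
ee_rot: [0.695, -0.132, 0.695, 0.132]
force: [0.1, 0.7, -0.2]
grip_width: 0.7
```

```bash
python3 -c "
from h import *;from rig import ctrl;import cv2
st(ctrl);c=viewer.camera_info('wrist');cv2.imwrite('pics/w4.png',viewer.capture('wrist'))
import pickle;pickle.dump(c,open('w4.pkl','wb'))"
```

```text
t 17.5 tcp [ 576.  -100.9  164.4] j [-0.374  0.5    1.404  0.     1.238 -2.321] jawyaw 111.59 toolx [-0.  0. -1.] F [ 0.1  0.7 -0.2] M [ 0.01 -0.05 -0.04] g 0.7
```

View pics/w4.png

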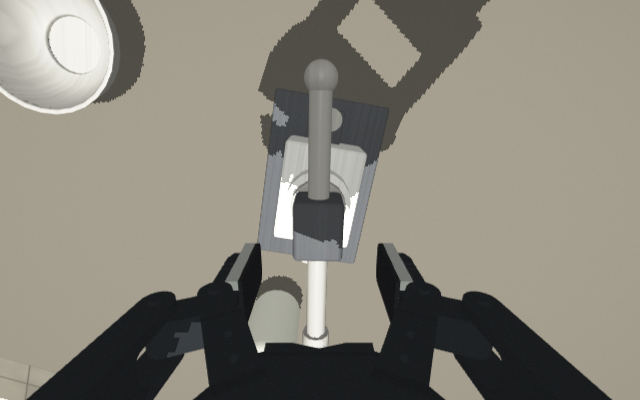

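The view shows the ball now on the robot side at (321,75), half a turn on from the start. The hub is centred between the pads (both at about x=318). I descend and close.

Request:
carry_out --targets '[{"x": 0,"y": 0,"z": -0.03,"ax": 0,"ay": 0,"az": 0,"hand": 0.4},{"x": 0,"y": 0,"z": -0.058,"ax": 0,"ay": 0,"az": 0,"hand": 0.4},{"x": 0,"y": 0,"z": -0.058,"ax": 0,"ay": 0,"az": 0,"hand": 0.2},{"x": 0,"y": 0,"z": -0.058,"ax": 0,"ay": 0,"az": 0,"hand": 0},{"x": 0,"y": 0,"z": -0.058,"ax": 0,"ay": 0,"az": 0,"hand": -0.2}]' --grip_force 30

```text
time_s: 18.18
eef_pos: [576.6, -101.1, 107.8]
ee_rot: [0.695, -0.133, 0.694, 0.132]
force: [0.4, -0.4, 0.0]
grip_width: 0.397
```

Request:
carry_out --targets '[{"x": 0,"y": 0,"z": 0,"ax": 0,"ay": 0,"az": 0,"hand": -0.4},{"x": 0,"y": 0,"z": 0,"ax": 0,"ay": 0,"az": 0,"hand": -0.6},{"x": 0,"y": 0,"z": 0,"ax": 0,"ay": 0,"az": 0,"hand": -1},{"x": 0,"y": 0,"z": 0,"ax": 0,"ay": 0,"az": 0,"hand": -1}]' --grip_force 40

```text
time_s: 18.68
eef_pos: [576.7, -101.3, 107.9]
ee_rot: [0.695, -0.133, 0.694, 0.132]
force: [-1.2, -0.5, 6.7]
grip_width: 0.364
```

```bash
python3 -c "
from h import *;from rig import ctrl;import cv2
st(ctrl)"
```

```text
t 18.68 tcp [ 576.7 -101.3  107.9] j [-0.374  0.561  1.466 -0.     1.113 -2.322] jawyaw 111.65 toolx [ 0.002 -0.001 -1.   ] F [-1.2 -0.5  6.7] M [-0.03  0.16 -0.03] g 0.364
```

Request:
carry_out --targets '[{"x": 0,"y": 0,"z": -0.0002,"ax": 0,"ay": 0,"az": -0.12,"hand": -1},{"x": 0,"y": 0,"z": -0.0004,"ax": 0,"ay": 0,"az": -0.24,"hand": -1},{"x": 0,"y": 0,"z": -0.0006,"ax": 0,"ay": 0,"az": -0.36,"hand": -1},{"x": 0,"y": 0,"z": -0.0008,"ax": 0,"ay": 0,"az": -0.48,"hand": -1},{"x": 0,"y": 0,"z": -0.001,"ax": 0,"ay": 0,"az": -0.6,"hand": -1}]'

```text
time_s: 19.3
eef_pos: [576.7, -101.3, 107.0]
ee_rot: [0.704, 0.079, 0.702, -0.08]
force: [-0.8, -0.6, 7.7]
grip_width: 0.372
```

Request:
carry_out --targets '[{"x": 0,"y": 0,"z": -0.0002,"ax": 0,"ay": 0,"az": -0.12,"hand": -1},{"x": 0,"y": 0,"z": -0.0004,"ax": 0,"ay": 0,"az": -0.24,"hand": -1},{"x": 0,"y": 0,"z": -0.0006,"ax": 0,"ay": 0,"az": -0.36,"hand": -1},{"x": 0,"y": 0,"z": -0.0008,"ax": 0,"ay": 0,"az": -0.48,"hand": -1},{"x": 0,"y": 0,"z": -0.001,"ax": 0,"ay": 0,"az": -0.6,"hand": -1}]'

```text
time_s: 19.92
eef_pos: [576.7, -101.3, 106.0]
ee_rot: [0.649, 0.283, 0.647, -0.284]
force: [-0.8, -0.8, 7.3]
grip_width: 0.365
```

```bash
python3 -c "
from h import *;from rig import ctrl;import cv2
st(ctrl)"
```

```text
t 19.93 tcp [ 576.7 -101.3  106. ] j [-3.740e-01  5.630e-01  1.467e+00 -1.000e-03  1.109e+00 -1.119e+00] jawyaw 42.72 toolx [ 0.002 -0.001 -1.   ] F [-0.8 -0.8  7.3] M [-0.12  0.26  0.28] g 0.365
```

Request:
carry_out --targets '[{"x": 0,"y": 0,"z": -0.0002,"ax": 0,"ay": 0,"az": -0.12,"hand": -1},{"x": 0,"y": 0,"z": -0.0004,"ax": 0,"ay": 0,"az": -0.24,"hand": -1},{"x": 0,"y": 0,"z": -0.0006,"ax": 0,"ay": 0,"az": -0.36,"hand": -1},{"x": 0,"y": 0,"z": -0.0008,"ax": 0,"ay": 0,"az": -0.48,"hand": -1},{"x": 0,"y": 0,"z": -0.001,"ax": 0,"ay": 0,"az": -0.58,"hand": -1}]'

```text
time_s: 20.55
eef_pos: [576.6, -101.3, 105.1]
ee_rot: [0.541, 0.457, 0.539, -0.457]
force: [-2.0, -0.6, 8.1]
grip_width: 0.373
```

Request:
carry_out --targets '[{"x": 0,"y": 0,"z": 0,"ax": 0,"ay": 0,"az": -0.03,"hand": -1},{"x": 0,"y": 0,"z": -0.0001,"ax": 0,"ay": 0,"az": -0.06,"hand": -1},{"x": 0,"y": 0,"z": -0.0001,"ax": 0,"ay": 0,"az": -0.09,"hand": -1},{"x": 0,"y": 0,"z": -0.0002,"ax": 0,"ay": 0,"az": -0.12,"hand": -1},{"x": 0,"y": 0,"z": -0.0002,"ax": 0,"ay": 0,"az": -0.15,"hand": -1}]'

```text
time_s: 21.18
eef_pos: [576.6, -101.3, 104.8]
ee_rot: [0.505, 0.496, 0.504, -0.495]
force: [-1.1, -0.6, 7.7]
grip_width: 0.368
```

```bash
python3 -c "
from h import *;from rig import ctrl;import cv2
st(ctrl)"
```

```text
t 21.18 tcp [ 576.6 -101.3  104.8] j [-3.740e-01  5.640e-01  1.468e+00 -1.000e-03  1.106e+00 -3.920e-01] jawyaw 1.05 toolx [ 0.002 -0.001 -1.   ] F [-1.1 -0.6  7.7] M [-0.08  0.28  0.19] g 0.368
```

Request:
carry_out --targets '[{"x": 0,"y": 0,"z": 0,"ax": 0,"ay": 0,"az": -0.03,"hand": -1},{"x": 0,"y": 0,"z": -0.0001,"ax": 0,"ay": 0,"az": -0.06,"hand": -1},{"x": 0,"y": 0,"z": -0.0001,"ax": 0,"ay": 0,"az": -0.09,"hand": -1},{"x": 0,"y": 0,"z": -0.0002,"ax": 0,"ay": 0,"az": -0.12,"hand": -1},{"x": 0,"y": 0,"z": -0.0003,"ax": 0,"ay": 0,"az": -0.15,"hand": -1}]'

```text
time_s: 21.8
eef_pos: [576.6, -101.3, 104.6]
ee_rot: [0.467, 0.532, 0.465, -0.532]
force: [-1.4, -0.3, 8.1]
grip_width: 0.368
```

```bash
python3 -c "
from h import *;from rig import ctrl;import cv2
st(ctrl)"
```

```text
t 21.8 tcp [ 576.6 -101.3  104.6] j [-0.374  0.564  1.469 -0.     1.106 -0.242] jawyaw -7.54 toolx [ 0.002 -0.001 -1.   ] F [-1.4 -0.3  8.1] M [-0.09  0.38  0.25] g 0.368
```

Request:
carry_out --targets '[{"x": 0,"y": 0,"z": 0,"ax": 0,"ay": 0,"az": -0.03,"hand": -1},{"x": 0,"y": 0,"z": -0.0001,"ax": 0,"ay": 0,"az": -0.06,"hand": -1},{"x": 0,"y": 0,"z": -0.0001,"ax": 0,"ay": 0,"az": -0.09,"hand": -1},{"x": 0,"y": 0,"z": -0.0002,"ax": 0,"ay": 0,"az": -0.12,"hand": -1},{"x": 0,"y": 0,"z": -0.0003,"ax": 0,"ay": 0,"az": -0.15,"hand": -1}]'

```text
time_s: 22.42
eef_pos: [576.6, -101.3, 104.4]
ee_rot: [0.426, 0.566, 0.424, -0.565]
force: [-1.4, -0.3, 9.5]
grip_width: 0.368
```

```bash
python3 -c "
from h import *;from rig import ctrl;import cv2
st(ctrl)"
```

```text
t 22.43 tcp [ 576.6 -101.3  104.4] j [-0.374  0.565  1.469 -0.     1.105 -0.092] jawyaw -16.13 toolx [ 0.002 -0.001 -1.   ] F [-1.4 -0.3  9.5] M [-0.06  0.38  0.25] g 0.368
```

306°, torque unchanged at 0.25.

Request:
carry_out --targets '[{"x": 0,"y": 0,"z": 0,"ax": 0,"ay": 0,"az": -0.03,"hand": -1},{"x": 0,"y": 0,"z": -0.0001,"ax": 0,"ay": 0,"az": -0.06,"hand": -1},{"x": 0,"y": 0,"z": -0.0002,"ax": 0,"ay": 0,"az": -0.09,"hand": -1},{"x": 0,"y": 0,"z": -0.0003,"ax": 0,"ay": 0,"az": -0.12,"hand": -1},{"x": 0,"y": 0,"z": -0.0003,"ax": 0,"ay": 0,"az": -0.15,"hand": -1}]'

```text
time_s: 23.05
eef_pos: [576.6, -101.3, 104.1]
ee_rot: [0.382, 0.596, 0.381, -0.595]
force: [-1.9, -0.7, 8.6]
grip_width: 0.368
```

```bash
python3 -c "
from h import *;from rig import ctrl;import cv2
st(ctrl)"
```

```text
t 23.05 tcp [ 576.6 -101.3  104.1] j [-0.374  0.565  1.469 -0.     1.105  0.058] jawyaw -24.73 toolx [ 0.002 -0.001 -1.   ] F [-1.9 -0.7  8.6] M [-0.05  0.42  0.29] g 0.368
```

Request:
carry_out --targets '[{"x": 0,"y": 0,"z": 0,"ax": 0,"ay": 0,"az": -0.025,"hand": -1},{"x": 0,"y": 0,"z": -0.0001,"ax": 0,"ay": 0,"az": -0.05,"hand": -1},{"x": 0,"y": 0,"z": -0.0001,"ax": 0,"ay": 0,"az": -0.075,"hand": -1},{"x": 0,"y": 0,"z": -0.0002,"ax": 0,"ay": 0,"az": -0.1,"hand": -1},{"x": 0,"y": 0,"z": -0.0002,"ax": 0,"ay": 0,"az": -0.12,"hand": -1}]'

```text
time_s: 23.68
eef_pos: [576.7, -101.3, 103.9]
ee_rot: [0.346, 0.618, 0.344, -0.617]
force: [-1.3, -0.2, 8.9]
grip_width: 0.366
```

```bash
python3 -c "
from h import *;from rig import ctrl;import cv2
st(ctrl)"
```

```text
t 23.68 tcp [ 576.7 -101.3  103.9] j [-0.374  0.565  1.469 -0.     1.104  0.178] jawyaw -31.59 toolx [ 0.002 -0.001 -1.   ] F [-1.3 -0.2  8.9] M [-0.03  0.4   0.28] g 0.366
```

321.5°; still free.

Request:
carry_out --targets '[{"x": 0,"y": 0,"z": 0,"ax": 0,"ay": 0,"az": -0.02,"hand": -1},{"x": 0,"y": 0,"z": -0.0001,"ax": 0,"ay": 0,"az": -0.04,"hand": -1},{"x": 0,"y": 0,"z": -0.0001,"ax": 0,"ay": 0,"az": -0.06,"hand": -1},{"x": 0,"y": 0,"z": -0.0002,"ax": 0,"ay": 0,"az": -0.08,"hand": -1},{"x": 0,"y": 0,"z": -0.0002,"ax": 0,"ay": 0,"az": -0.1,"hand": -1}]'

```text
time_s: 24.3
eef_pos: [576.7, -101.3, 103.8]
ee_rot: [0.315, 0.634, 0.313, -0.633]
force: [-1.3, -0.7, 9.4]
grip_width: 0.37
```

```bash
python3 -c "
from h import *;from rig import ctrl;import cv2
st(ctrl)"
```

```text
t 24.3 tcp [ 576.7 -101.3  103.8] j [-0.374  0.565  1.469 -0.     1.104  0.278] jawyaw -37.31 toolx [ 0.002 -0.001 -1.   ] F [-1.3 -0.7  9.4] M [-0.05  0.41  0.29] g 0.37
```

Request:
carry_out --targets '[{"x": 0,"y": 0,"z": 0,"ax": 0,"ay": 0,"az": -0.02,"hand": -1},{"x": 0,"y": 0,"z": -0.0001,"ax": 0,"ay": 0,"az": -0.04,"hand": -1},{"x": 0,"y": 0,"z": -0.0001,"ax": 0,"ay": 0,"az": -0.06,"hand": -1},{"x": 0,"y": 0,"z": -0.0002,"ax": 0,"ay": 0,"az": -0.08,"hand": -1},{"x": 0,"y": 0,"z": -0.0002,"ax": 0,"ay": 0,"az": -0.1,"hand": -1}]'

```text
time_s: 24.92
eef_pos: [576.7, -101.2, 103.6]
ee_rot: [0.282, 0.649, 0.281, -0.648]
force: [-2.6, -0.2, 9.8]
grip_width: 0.368
```

```bash
python3 -c "
from h import *;from rig import ctrl;import cv2
st(ctrl)"
```

```text
t 24.93 tcp [ 576.7 -101.2  103.6] j [-0.374  0.566  1.47  -0.     1.104  0.378] jawyaw -43.04 toolx [ 0.002 -0.001 -1.   ] F [-2.6 -0.2  9.8] M [0.04 0.41 0.25] g 0.368
```

Request:
carry_out --targets '[{"x": 0,"y": 0,"z": -0.0001,"ax": 0,"ay": 0,"az": -0.03,"hand": -1},{"x": 0,"y": 0,"z": -0.0002,"ax": 0,"ay": 0,"az": -0.05,"hand": -1},{"x": 0,"y": 0,"z": -0.0002,"ax": 0,"ay": 0,"az": -0.07,"hand": -1},{"x": 0,"y": 0,"z": -0.0003,"ax": 0,"ay": 0,"az": -0.1,"hand": -1},{"x": 0,"y": 0,"z": -0.0003,"ax": 0,"ay": 0,"az": -0.12,"hand": -1}]'

```text
time_s: 25.55
eef_pos: [576.8, -101.2, 103.5]
ee_rot: [0.244, 0.665, 0.242, -0.663]
force: [-1.5, -0.5, 11.3]
grip_width: 0.366
```

```bash
python3 -c "
from h import *;from rig import ctrl;import cv2
st(ctrl)"
```

```text
t 25.55 tcp [ 576.8 -101.2  103.5] j [-3.730e-01  5.660e-01  1.470e+00 -1.000e-03  1.103e+00  4.970e-01] jawyaw -49.86 toolx [ 0.003 -0.002 -1.   ] F [-1.5 -0.5 11.3] M [0.06 0.43 0.82] g 0.366
```

The torque has risen to 0.82 N m, so the stop is felt at about 337°. I nudge a little further to confirm.

Request:
carry_out --targets '[{"x": 0,"y": 0,"z": 0,"ax": 0,"ay": 0,"az": -0.02,"hand": -1},{"x": 0,"y": 0,"z": 0,"ax": 0,"ay": 0,"az": -0.04,"hand": -1},{"x": 0,"y": 0,"z": 0,"ax": 0,"ay": 0,"az": -0.04,"hand": -1},{"x": 0,"y": 0,"z": 0,"ax": 0,"ay": 0,"az": -0.04,"hand": -1}]'

```text
time_s: 26.05
eef_pos: [576.8, -101.2, 103.5]
ee_rot: [0.231, 0.669, 0.229, -0.668]
force: [-2.2, 1.1, 11.6]
grip_width: 0.366
```

```bash
python3 -c "
from h import *;from rig import ctrl;import cv2
st(ctrl)"
```

```text
t 26.05 tcp [ 576.8 -101.2  103.5] j [-3.730e-01  5.660e-01  1.470e+00 -1.000e-03  1.103e+00  5.360e-01] jawyaw -52.06 toolx [ 0.003 -0.002 -1.   ] F [-2.2  1.1 11.6] M [0.13 0.36 1.08] g 0.366
```

The stop is confirmed at 1.08 N m. I unwind the spring, release and lift clear.

Request:
carry_out --targets '[{"x": 0,"y": 0,"z": 0,"ax": 0,"ay": 0,"az": 0.04,"hand": -1},{"x": 0,"y": 0,"z": 0,"ax": 0,"ay": 0,"az": 0.08,"hand": -1},{"x": 0,"y": 0,"z": 0,"ax": 0,"ay": 0,"az": 0.11,"hand": -1},{"x": 0,"y": 0,"z": 0,"ax": 0,"ay": 0,"az": 0.11,"hand": -1}]'

```text
time_s: 26.55
eef_pos: [576.8, -101.2, 103.5]
ee_rot: [0.266, 0.656, 0.265, -0.655]
force: [-2.6, 1.5, 10.6]
grip_width: 0.363
```

```bash
python3 -c "
from h import *;from rig import ctrl;import cv2
st(ctrl)"
```

```text
t 26.55 tcp [ 576.8 -101.2  103.5] j [-0.374  0.566  1.47  -0.     1.103  0.427] jawyaw -45.86 toolx [ 0.003 -0.001 -1.   ] F [-2.6  1.5 10.6] M [0.16 0.41 0.19] g 0.363
```

Request:
carry_out --targets '[{"x": 0,"y": 0,"z": 0,"ax": 0,"ay": 0,"az": 0,"hand": 0},{"x": 0,"y": 0,"z": 0,"ax": 0,"ay": 0,"az": 0,"hand": 0.4},{"x": 0,"y": 0,"z": 0,"ax": 0,"ay": 0,"az": 0,"hand": 0.4},{"x": 0,"y": 0,"z": 0.02,"ax": 0,"ay": 0,"az": 0,"hand": 0.4},{"x": 0,"y": 0,"z": 0.05,"ax": 0,"ay": 0,"az": 0,"hand": 0.4}]'

```text
time_s: 27.18
eef_pos: [575.5, -100.8, 151.2]
ee_rot: [-0.265, -0.655, -0.266, 0.656]
force: [-0.2, 0.3, 0.1]
grip_width: 0.702
```

Request:
carry_out --targets '[{"x": 0,"y": 0,"z": 0.03,"ax": 0,"ay": 0,"az": 0,"hand": 0.4},{"x": 0,"y": 0,"z": 0.06,"ax": 0,"ay": 0,"az": 0,"hand": 0.4},{"x": 0,"y": 0,"z": 0.08,"ax": 0,"ay": 0,"az": 0,"hand": 0.4},{"x": 0,"y": 0,"z": 0.08,"ax": 0,"ay": 0,"az": 0,"hand": 0.4}]'

```text
time_s: 27.68
eef_pos: [576.4, -101.1, 232.5]
ee_rot: [0.266, 0.656, 0.265, -0.655]
force: [-0.7, -0.8, -0.4]
grip_width: 0.695
```

```bash
python3 -c "
from h import *;from rig import ctrl;import cv2
st(ctrl);a=viewer.capture('wrist');b=viewer.capture('side')
cv2.imwrite('pics/w5.png',np.hstack([cv2.resize(a,(400,250)),cv2.resize(b[130:400,200:440],None,fx=1.6,fy=1.6)[:250] if 0 else cv2.resize(b,(400,250))]))
c=cv2.resize(b[190:310,260:420],None,fx=3,fy=3);cv2.imwrite('pics/w5.png',np.hstack([c[:320],cv2.resize(a,(320,200))[[*range(200)]+[199]*120]]))"
```

```text
t 27.68 tcp [ 576.4 -101.1  232.5] j [-0.374  0.445  1.306  0.     1.388  0.427] jawyaw -45.9 toolx [ 0.002 -0.001 -1.   ] F [-0.7 -0.8 -0.4] M [-0.05  0.02 -0.  ] g 0.695
```

View pics/w5.png

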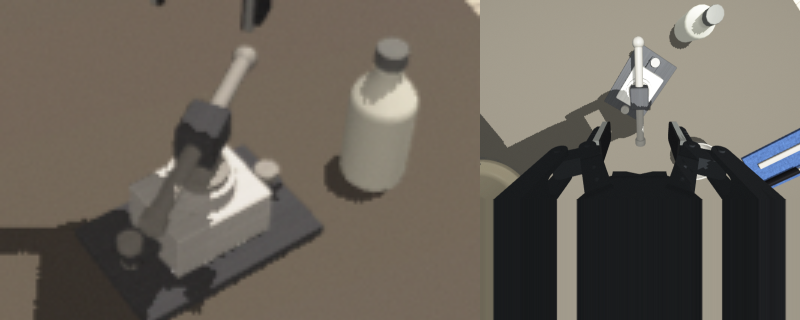

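The view shows the collar down on the boss, the bar where it was released, and the oiler upright and undisturbed. The gripper is clear. I am handing in.

```bash
python3 -c "
from rig import finish_job
print(finish_job())"
```

```text
the job is handed in; nothing more can be done
None
```

I chased the tap to its stop in the order you asked and handed the job in after about 28 s of the 70 s allowed. The hand-in gives no verdict.

- **Turns:** I gripped the wrench hub and turned the tap about its axis. The gripper read 182° forward, back to 92°, on to 270°, and back to 178°. There I let go, turned the gripper back half a turn in the clear and regrasped for the last stretch.
- **Stop:** I went slowly in the last stretch. Torque stayed near the 0.25 N m drag until about 337°, then rose to 0.82 N m. A small nudge to confirm it read 1.08 N m, well under the 2.5 N m limit. That puts the tap about 9.4 mm down, within the stated 8–10 mm.
- **Release:** I unwound the spring until the torque read 0.19 N m, opened the gripper and lifted clear. The force on the tool was then about zero.
- **Last pictures:** These showed the collar down on the boss and the bar where I left it. The oil bottle stood upright and apparently where it was. I did not measure the jar and dish again at the end, but the arm did not go near them after its first approach.

One thing disagreed: from the height thresholds in the task I expected the stop near 326°, but felt it about 11° later.

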